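Morning check of three balances with knob weights

ROBOT

A 7-joint arm with a two-finger parallel gripper is mounted at the origin on the work surface. World frame = base frame: x ahead of the robot, y to its left, z up, the work surface at z = 0. Lengths are in m, angles in rad, forces in N, time in s.
With the tool pointing down it reaches from about 0.4 to 0.875 m from the base axis. Payload 19.3 kg.
Tool frame: the origin (TCP) lies midway between the tips of the shut fingers; the grasp point (between the pads) lies 19 mm behind it (arm.pinch_z is the distance from the TCP to the grasp point, in m); y points along the fingers, z is the direction in which the jaws open and shut, and the axes are right-handed (so a half turn about y gives the same grasp; the last joint's range is limited). The gripper opens to 85 mm and grips with 20 to 120 N. Pads are 22 mm wide; open, the fingers measure 114 mm over their backs; the gripper's body (76 mm by 85 mm) begins 54 mm behind the grasp point. The pads swing forward as they close: fully open they stand 13 mm farther back than shut.
Start: joints at [-1.256, 0.521, -0.036, 1.599, 0.021, 1.021, -0.113], TCP at [0.235, 0.579, 0.231] pointing down, gripper open.
Joint ranges: [-2.91, 2.91], [-0.3, 2.13], [-1.5, 1.42], [0.17, 2.43], [-1.26, 4.41], [0.16, 1.93], [-2.52, 2.52]. Speed limits (rad/s): [1.89, 1.89, 2.39, 2.39, 3.01, 3.01, 3.01].

INTERFACE

Orientations are given as a rotation vector (axis times angle).
In Python, from cell import state, capture, get_calibration, close_job, arm gives the robot as it stands. The module is installed in compiled form; this text tells all that it offers.
- The arm moves only by the tool send_rows, never from a script. Its arguments are lists of equal length, an entry for each row: "delta_pos": the shift along the tool's x, y, z in m, a list of three; "spin": the turn about the tool's y in degrees. A call has 1 to 10 rows; each row is the pose to reach, as a shift and turn from the pose commanded when the call began, along the tool's axes at that moment; what a row does not reach only later rows make up. A row lasts 1/10 s, in which the tool goes at most 50 mm and 8.59 degrees, less where a joint would pass 70% of its speed; a pose out of reach is approached as far as the arm can. A call with a gripper value outside its range is refused whole. "jaw" is the closure in counts, from 0 (fully open) to 255 (shut), set as the call begins (left out, the last holds). The fingers move at their own pace and stop on an object; "force" is the grip in N (left out, the last holds). Time passes only in rows, so rows that repeat a pose let the fingers close. It gives the time, the measured TCP pose, the force and the opening at its end, in the units of the state.
- state(): the state, without advancing time (a new reading comes with each control period).
- capture(name): name is "side" or "top" or "wrist"; returns the picture (420x560x3 uint8, red, green, blue); there is no depth.
- get_calibration(name): a dict with "fovy" (degrees; the focal length in pixels is half the picture's height over the tangent of half this angle, whatever the lens; pixels are square), "cx", "cy" (the principal point, pixels), "world_from_camera" (4x4, takes a point from camera to world coordinates); the wrist camera has in their place "tool_from_camera" (4x4, takes a point from camera to tool coordinates, whose origin is the TCP and whose axes are the tool frame's). Camera axes: x right, y up, looking along -z (the intrinsics and any distortion apply to the point x, -y, -z); pixel columns grow to the right and rows downward; lengths in m; the calibration is good to about 2 mm. A picture is of the moment at which its call begins: read the wrist's pose just before it. get_calibration takes no time and is no camera call.
- close_job(): hands the job in, once; it reports no verdict.
The state is a dict: "t": time; "qpos": joint angles; "joint_velocities": joint speeds; "joint_efforts": joint torques, N m; "tool_pos": TCP position; "tcp_rot": TCP orientation; "force": force on the tool from outside, world axes, zero at the start; "torque": the same for the moment, N m; "grip_width": opening from 0.0 (shut) to 1.0 (fully open).
Only numpy, scipy, OpenCV 4.12 (cv2) and the standard library are available. Lean on these libraries where they do the work, as an engineer would, in place of code of your own. Each camera call takes 0.05 s, during which the arm holds its last target. There are 200 camera calls.

TASK

It is time for the morning check of the three balances in the grain lab. Set one steel knob weight gently, upright and in the middle of the pan of each: the 500 g weight (second largest of the four standing on the bench) on the large balance, the 200 g weight on the medium balance with the round pan, and the smallest, 50 g, weight on the little pocket scale. Leave the 1 kg weight (the largest), the brown bottle and the lidded tin standing where they are, and let go of everything.

Things in the scene. Friction and masses are not known exactly. Their poses are not given: they have to be found in the camera images.
- w500: Knob weight of plain stainless steel standing upright: a round cylinder with a narrow waist and a smaller round knob on top. The 500 g one: second largest, cylinder 38 mm across and 42 mm high, knob 25 mm across, 66 mm high in all. Origin at the centre of its underside, z up through the knob.
- w200: Knob weight of plain stainless steel standing upright: a round cylinder with a narrow waist and a smaller round knob on top. The 200 g one: third largest, cylinder 28 mm across and 32 mm high, knob 18 mm across, 50 mm high in all. Origin at the centre of its underside, z up through the knob.
- w50: Knob weight of plain stainless steel standing upright: a round cylinder with a narrow waist and a smaller round knob on top. The 50 g one: the smallest, cylinder 18 mm across and 20 mm high, knob 12 mm across, 32 mm high in all. Origin at the centre of its underside, z up through the knob.
- balance_large: The largest balance: white housing 190 mm wide (y) and about 215 mm long (x), with a rectangular steel pan of 143 x 168 mm whose flat top is 65 mm above the table. Origin under the centre of the pan, at table level. The housing reaches 135 mm in front of the origin and 85 mm behind it. The display and keys lie in front of the pan, towards the body's -x; z is up. Heavy enough to stay put.
- balance_medium: The medium balance: grey housing 142 mm wide (y) and about 190 mm long (x), with a round steel pan 120 mm across whose flat top is 47 mm above the table. Origin under the centre of the pan, at table level. The housing reaches 122 mm in front of the origin and 68 mm behind it. The display and keys lie in front of the pan, towards the body's -x; z is up. Heavy enough to stay put.
- balance_pocket: The pocket scale: flat black housing 78 mm wide (y) and 126 mm long (x), with a nearly square steel pan of 66 x 68 mm whose flat top is 21 mm above the table. Origin under the centre of the pan, at table level. The housing reaches 84 mm in front of the origin and 42 mm behind it. The display and keys lie in front of the pan, towards the body's -x; z is up. Heavy enough to stay put.
- w1000: Knob weight of plain stainless steel standing upright: a round cylinder with a narrow waist and a smaller round knob on top. The 1 kg one, the largest, not to be used: cylinder 48 mm across and 54 mm high, 84 mm high in all. Origin at the centre of its underside.
- bottle: Brown glass bottle with a cap, 32 mm across, 64 mm high, standing on the bench; a bystander. Origin at the centre of its underside.
- tin: Low round aluminium moisture tin with its lid on, 53 mm across, 27 mm high (35 mm with the small knob); a bystander. Origin at the centre of its underside.
Not all that is in view belongs to the job. What is shaped like the w500 but green is not meant.

How it is judged:
By the outcome, as a careful person would: the job done as asked, in the order asked, and still so for the second after the job is handed in, with the robot touching nothing.
It also fails if it takes over 88 s, if anything falls off the work surface, if the arm or the gripper's body presses on something with over 40 N, if the wrist force passes 120 N, or if a joint passes its speed limit or range.

## Working session

There is one attempt and no reset: what is moved stays moved. The work goes in short steps, Python scripts to look and compute and a tool call to move; the robot and the scene stay as the last step left them, time stands still between calls to the robot, and variables do not carry over. Pictures are saved under pics/ and viewed, about 12 in all and at most 16, crops included, and the job is handed in when it is done.

Besides the shell and the picture viewer there is one more tool, called after ">>>" as name(argument=value, ...), one argument or row to a line, values as JSON. send_rows: Moves the arm, as the interface text tells. Its arguments: {"type":"object","properties":{"delta_pos":{"type":"array"},"spin":{"type":"array"},"jaw":{"type":"number"},"force":{"type":"number"}},"required":["delta_pos","spin"]}

```bash
mkdir -p pics
python3 - <<'E'
from cell import *
import cv2,numpy as np
np.set_printoptions(precision=4,suppress=True)
for n in ("top","side","wrist"):
    cv2.imwrite(f"pics/{n}0.png",capture(n)[:,:,::-1]); print(n,get_calibration(n))
print(state(),arm,[a for a in dir(arm) if a[0]!='_'])
E
```

```text
top {'fovy': 49.38687644912717, 'cx': 273.9529946085309, 'cy': 206.68744405995517, 'world_from_camera': array([[-0.0244,  0.9908, -0.1329,  0.388 ],
       [-0.9986, -0.0303, -0.0428, -0.0192],
       [-0.0464,  0.1317,  0.9902,  0.9506],
       [ 0.    ,  0.    ,  0.    ,  1.    ]])}
side {'fovy': 51.058297422977176, 'cx': 275.4618929004146, 'cy': 207.24662246837775, 'world_from_camera': array([[ 0.9754,  0.1556, -0.1562,  0.3451],
       [-0.22  ,  0.7343, -0.6421, -0.6222],
       [ 0.0148,  0.6607,  0.7505,  0.7561],
       [ 0.    ,  0.    ,  0.    ,  1.    ]])}
wrist {'fovy': 71.18829115067994, 'cx': 286.85872292605563, 'cy': 205.29658922196495, 'tool_from_camera': array([[ 0.0006, -0.9638, -0.2668, -0.0679],
       [-0.0006,  0.2668, -0.9638, -0.1427],
       [ 1.    ,  0.0007, -0.0004, -0.0004],
       [ 0.    ,  0.    ,  0.    ,  1.    ]])}
{'t': 0.15, 'qpos': array([-1.2562,  0.5219, -0.0363,  1.5999,  0.0212,  1.0211, -0.1128]), 'joint_velocities': array([-0.0012, -0.0001, -0.0015, -0.0029,  0.001 ,  0.002 ,  0.0004]), 'joint_efforts': array([  0.0013, -92.7394,   1.9805, -37.0054,   0.018 ,   0.0064,
         0.    ]), 'tool_pos': array([0.2345, 0.5791, 0.2309]), 'tcp_rot': array([-1.5505,  0.302 , -0.3019]), 'force': array([-0.3415, -0.2065,  0.2091]), 'torque': array([-0.0289, -0.0361,  0.064 ]), 'grip_width': 1.0061729473406666} <Robot object at 0x7fd53fa07a10> ['PlanningError', 'pinch_z']
```

View pics/top0.png

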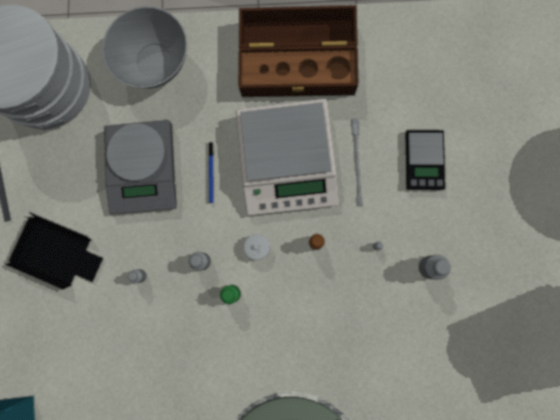

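View pics/side0.png

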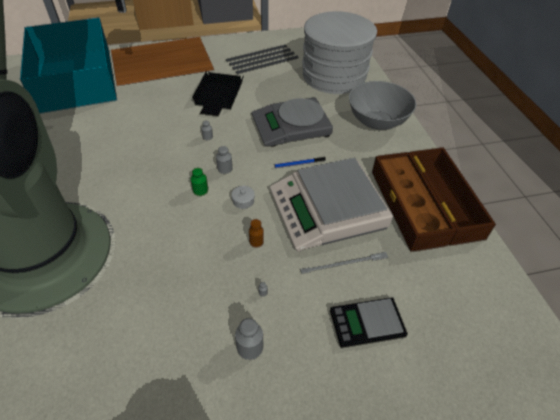

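Top view: w200 (137,276), w500 (199,261), green decoy (230,294), tin (257,247), bottle (317,242), w50 (378,246), w1000 (434,266). The pans are at about (135,152), (287,141) and (426,147). The side view agrees with this layout. Next I'll check for lens distortion and measure.

```bash
cat > h.py <<'E'
from cell import *
import cv2,numpy as np
from scipy.spatial.transform import Rotation as Ro
np.set_printoptions(precision=4,suppress=True)
def cam(n,s=None):
    c=get_calibration(n); f=210/np.tan(np.radians(c['fovy'])/2)
    if n=='wrist':
        s=s or state(); T=np.eye(4);T[:3,:3]=Ro.from_rotvec(s['tcp_rot']).as_matrix();T[:3,3]=s['tool_pos'];W=T@c['tool_from_camera']
    else: W=c['world_from_camera']
    return f,c['cx'],c['cy'],W
def p2w(c,u,v,z):
    f,cx,cy,W=c; d=W[:3,:3]@np.array([(u-cx)/f,-(v-cy)/f,-1]); o=W[:3,3]
    return o+d*(z-o[2])/d[2]
def w2p(c,p):
    f,cx,cy,W=c; q=np.linalg.inv(W)@np.append(p,1); return np.array([cx+f*q[0]/-q[2],cy-f*q[1]/-q[2]])
def need(target,s=None):
    s=s or state(); R=Ro.from_rotvec(s['tcp_rot']).as_matrix(); return R.T@(np.array(target)-s['tool_pos'])
E
python3 - <<'E'
from h import *
c=cam('top');cs=cam('side')
pts=dict(w200=(137,276,.016),w500=(199,261,.05),green=(230,294,.05),tin=(257,247,.03),bottle=(317,242,.06),w50=(378,246,.025),w1000=(436,266,.07),
 med=(135,152,.047),large=(287,141,.065),pock=(426,147,.021))
side=dict(w200=(207,131),w500=(224,160),green=(200,182),tin=(242,197),bottle=(257,234),w50=(262,288),w1000=(250,338),med=(302,113),large=(345,190),pock=(383,319))
for k,(u,v,z) in pts.items():
    p=p2w(c,u,v,z); print(k,p,'r',np.hypot(p[0],p[1]).round(3),'side pred',w2p(cs,p),side[k],'side xy',p2w(cs,*side[k],z)[:2])
R=Ro.from_rotvec(state()['tcp_rot']).as_matrix();print(R)
# pan size check
for a,b,z in (((240,114),(326,102),.065),((410,134),(442,134),.021),((107,152),(164,152),.047)):
    print(np.linalg.norm(p2w(c,*a,z)-p2w(c,*b,z)))
im=cv2.imread('pics/top0.png'); cv2.imwrite('pics/crop.png',cv2.resize(im[95:310,95:455],None,fx=2.2,fy=2.2,interpolation=cv2.INTER_CUBIC))
E
```

```text
w200 [0.3785 0.3062 0.016 ] r 0.487 side pred [206.0626 132.0124] (207, 131) side xy [0.3814 0.3099]
w500 [0.4052 0.1705 0.05  ] r 0.44 side pred [222.5459 154.8465] (224, 160) side xy [0.406  0.1519]
green [0.3397 0.1097 0.05  ] r 0.357 side pred [197.718 176.399] (200, 182) side xy [0.3428 0.0908]
tin [0.4307 0.0568 0.03  ] r 0.434 side pred [241.582  193.0254] (242, 197) side xy [0.4295 0.0445]
bottle [ 0.4359 -0.0626  0.06  ] r 0.44 side pred [253.4531 224.3703] (257, 234) side xy [ 0.4381 -0.0885]
w50 [ 0.4265 -0.1857  0.025 ] r 0.465 side pred [261.1229 285.5465] (262, 288) side xy [ 0.427  -0.1914]
w1000 [ 0.3842 -0.2838  0.07  ] r 0.478 side pred [247.7985 325.5901] (250, 338) side xy [ 0.3838 -0.3062]
med [0.6317 0.3035 0.047 ] r 0.701 side pred [300.0199 111.2014] (302, 113) side xy [0.6348 0.2949]
large [ 0.6382 -0.0102  0.065 ] r 0.638 side pred [340.215  189.6142] (345, 190) side xy [ 0.648  -0.0134]
pock [ 0.6271 -0.2954  0.021 ] r 0.693 side pred [380.4335 317.3816] (383, 319) side xy [ 0.6305 -0.2994]
[[ 0.9269 -0.0003  0.3754]
 [-0.3754 -0.0008  0.9269]
 [ 0.0001 -1.     -0.0008]]
0.1747380364101456
0.06518452435222874
0.11929268266070502
```

View pics/crop.png

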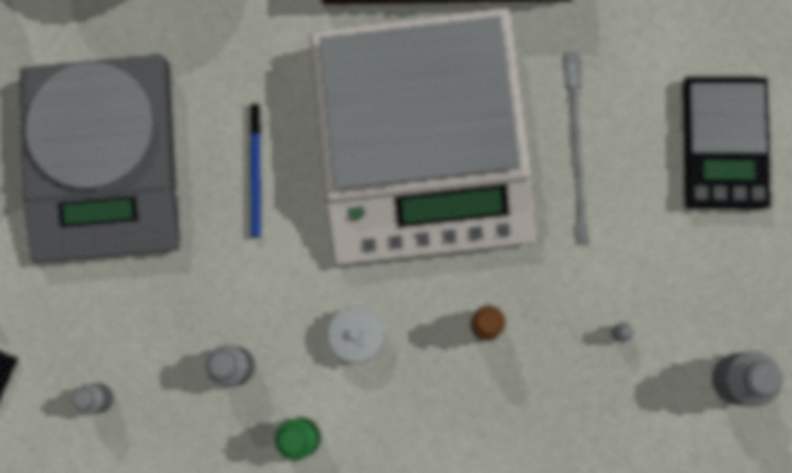

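Run:
```python
from h import *
c=cam('top')
for n,u,v,z in(('L',285.4,141.8,.065),('M',135.5,151.4,.047),('P',426.4,148.6,.021)): print(n,p2w(c,u,v,z))
print(need((.405,.168,.15)))
```

```text
L [ 0.6366 -0.007   0.065 ]
M [0.6329 0.3025 0.047 ]
P [ 0.6237 -0.2959  0.021 ]
[ 0.3123  0.0812 -0.3169]
```

>>> send_rows(
  delta_pos=[
    [0.03,0.008,-0.03],
    [0.06,0.016,-0.06],
    [0.09,0.024,-0.09],
    [0.12,0.032,-0.12],
    [0.15,0.04,-0.15],
    [0.18,0.048,-0.18],
    [0.21,0.056,-0.21],
    [0.25,0.065,-0.25],
    [0.28,0.073,-0.285],
    [0.312,0.081,-0.317],
  ],
  spin=[0,0,0,0,0,0,0,0,0,0],
  jaw=60,
)

```text
t: 1.15
tool_pos: [0.4049, 0.1665, 0.1501]
tcp_rot: [-1.55, 0.301, -0.302]
force: [1.7, 0.7, -0.5]
grip_width: 0.766
```

>>> send_rows(
  delta_pos=[
    [0,0,0],
    [0,0,0],
    [0,0,0],
    [0,0,0],
  ],
  spin=[0,0,0,0],
)

```text
t: 1.55
tool_pos: [0.4045, 0.1696, 0.1504]
tcp_rot: [-1.549, 0.3, -0.3]
force: [-0.5, 0.3, 0.4]
grip_width: 0.765
```

Run:
```python
from h import *
s=state(); cv2.imwrite('pics/w1.png',capture('wrist')[:,:,::-1]); print(s['t'],s['tool_pos'],s['tcp_rot'],s['grip_width'],s['joint_velocities'])
c=cam('wrist',s)
for p in ((.405,.168,0),(.405,.168,.066)): print(w2p(c,p))
```

```text
1.55 [0.4045 0.1696 0.1504] [-1.5495  0.3002 -0.3003] 0.764691127306492 [-0.0037 -0.0005  0.0024  0.0006  0.0008 -0.0002  0.0034]
[285.8534 193.8384]
[285.6645 212.5302]
```

View pics/w1.png

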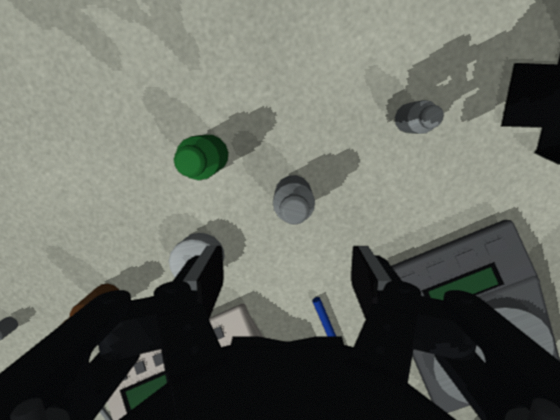

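The weight's knob is at (293,208), with the green decoy at (200,157), the tin at (195,255) and w200 at (420,117). The fingers are clear on both sides.

Run:
```python
from h import *
s=state(); c=cam('wrist',s)
for u,v,z in ((293,208,.064),(293.5,195,.042)):
    p=p2w(c,u,v,z); print(p)
print('w200',p2w(c,431,117,.048),p2w(c,418,117,.028),'green',p2w(c,190,160,.064),'tin',p2w(c,195,254,.03))
p=p2w(c,293,208,.064);print(need((p[0],p[1],.008)))
im=cv2.imread('pics/w1.png');cv2.imwrite('pics/w1c.png',cv2.resize(im[90:270,170:450],None,fx=2.8,fy=2.8,interpolation=cv2.INTER_CUBIC))
```

```text
[0.4042 0.1746 0.064 ]
[0.3994 0.1775 0.042 ]
w200 [0.3795 0.3037 0.048 ] [0.3784 0.3022 0.028 ] green [0.3382 0.1147 0.064 ] tin [0.4212 0.0659 0.03  ]
[-0.0022  0.1424  0.0047]
```

View pics/w1c.png

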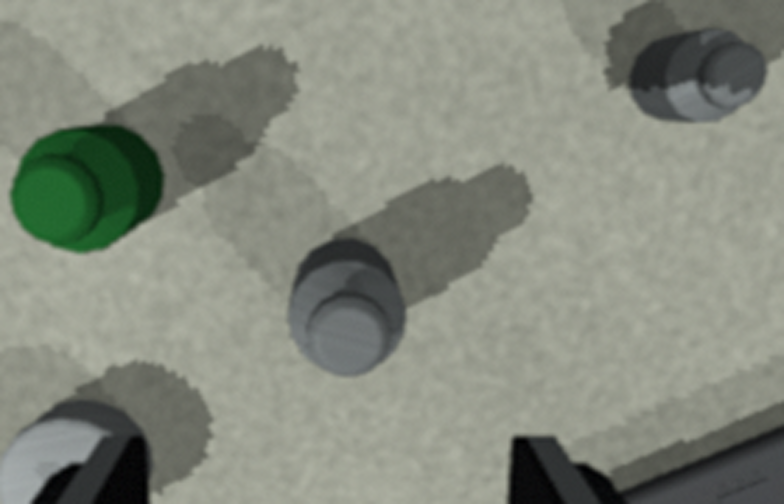

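Run:
```python
from h import *
s=state(); c=cam('wrist',s)
a=p2w(c,293.9,209.6,.064);b=p2w(c,293.9,203.6,.042);print(a,b)
p=(a+b)/2;print(need((p[0],p[1],.005)))
```

```text
[0.4058 0.1748 0.064 ] [0.4068 0.175  0.042 ]
[-0.0004  0.1454  0.0057]
```

>>> send_rows(
  delta_pos=[
    [0,0.01,0.006],
    [0,0.04,0.006],
    [0,0.08,0.006],
    [0,0.11,0.006],
    [0,0.13,0.006],
    [0,0.14,0.006],
    [0,0.145,0.006],
    [0,0.145,0.006],
    [0,0.145,0.006],
  ],
  spin=[0,0,0,0,0,0,0,0,0],
)

```text
t: 2.5
tool_pos: [0.4074, 0.1742, 0.006]
tcp_rot: [-1.549, 0.301, -0.302]
force: [-0.4, -0.5, -0.4]
grip_width: 0.764
```

>>> send_rows(
  delta_pos=[
    [0,0,0],
    [0,0,0],
    [0,0,0],
    [0,0,0],
    [0,0,0],
    [0,0,0],
    [0,0,0],
    [0,0,0],
  ],
  spin=[0,0,0,0,0,0,0,0],
  jaw=190,
  force=40,
)

```text
t: 3.3
tool_pos: [0.4076, 0.1742, 0.0061]
tcp_rot: [-1.549, 0.301, -0.303]
force: [-1.8, 0.4, 13.2]
grip_width: 0.433
```

>>> send_rows(
  delta_pos=[
    [0,-0.01,0],
    [0,-0.03,0],
    [0,-0.06,0],
    [0,-0.1,0],
    [0,-0.14,0],
    [0,-0.16,0],
    [0,-0.16,0],
    [0,-0.16,0],
    [0,-0.16,0],
  ],
  spin=[0,0,0,0,0,0,0,0,0],
)

```text
t: 4.2
tool_pos: [0.4064, 0.1735, 0.1643]
tcp_rot: [-1.551, 0.303, -0.301]
force: [-1.7, -0.1, -4.9]
grip_width: 0.434
```

Run:
```python
from h import *
s=state(); cv2.imwrite('pics/w2.png',capture('wrist')[:,:,::-1]); print(s['t'],s['tool_pos'],s['force'],s['grip_width'])
print(need((.637,-.008,.13)), need((.637,-.008,.075)))
```

```text
4.2 [0.4064 0.1735 0.1643] [-1.7389 -0.0593 -4.9073] 0.4340346049686463
[ 0.282   0.034  -0.0816] [ 0.282   0.089  -0.0815]
```

View pics/w2.png

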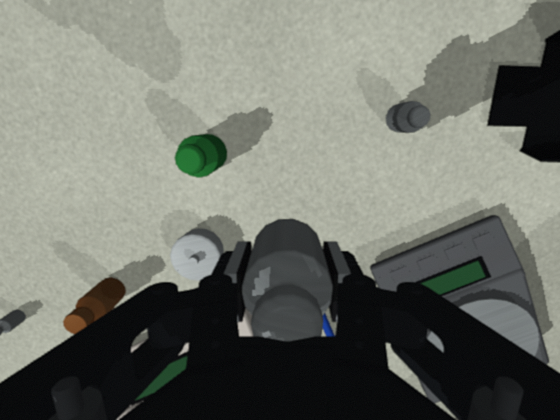

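The weight is held upright between the pads, and the −4.9 N reading matches 500 g. I'll carry it over the large pan.

>>> send_rows(
  delta_pos=[
    [0.02,0,-0.006],
    [0.055,0,-0.016],
    [0.09,0,-0.026],
    [0.125,0,-0.036],
    [0.16,0,-0.047],
    [0.195,0.0,-0.057],
    [0.23,0.01,-0.067],
    [0.26,0.02,-0.075],
    [0.276,0.03,-0.08],
    [0.282,0.034,-0.082],
  ],
  spin=[0,0,0,0,0,0,0,0,0,0],
)

```text
t: 5.25
tool_pos: [0.6374, -0.0096, 0.1285]
tcp_rot: [-1.551, 0.306, -0.301]
force: [-0.3, -0.5, -5.3]
grip_width: 0.432
```

>>> send_rows(
  delta_pos=[
    [0,0,0],
    [0,0,0],
    [0,0.02,0],
    [0,0.036,0],
    [0,0.046,0],
    [0,0.05,0],
    [0,0.05,0],
    [0,0.05,0],
  ],
  spin=[0,0,0,0,0,0,0,0],
)

```text
t: 6.05
tool_pos: [0.6379, -0.0079, 0.0818]
tcp_rot: [-1.549, 0.301, -0.302]
force: [-0.7, 0.3, -5.0]
grip_width: 0.433
```

Run:
```python
from h import *
s=state(); im=capture('top')[:,:,::-1];print(s['t'],s['tool_pos'],s['force'],s['grip_width'],need((.637,-.008,.072)))
i2=capture('side')[:,:,::-1][120:280,240:420]
o=np.hstack([cv2.resize(i2,(540,480),interpolation=cv2.INTER_CUBIC)]);cv2.imwrite('pics/s1.png',o)
```

```text
6.05 [ 0.6379 -0.0079  0.0818] [-0.7193  0.3323 -5.0293] 0.43323260113589673 [-0.0009  0.0099 -0.0004]
```

View pics/s1.png

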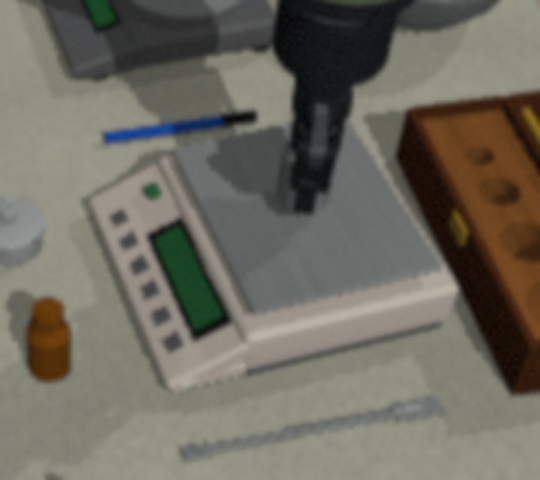

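The tip is at crop (304,210) and the pan centre is at about (307,213), so it is centred. I'll lower slowly.

>>> send_rows(
  delta_pos=[
    [0,0.003,0],
    [0,0.005,0],
    [0,0.007,0],
    [0,0.008,0],
    [0,0.009,0],
    [0,0.009,0],
    [0,0.009,0],
  ],
  spin=[0,0,0,0,0,0,0],
)

```text
t: 6.85
tool_pos: [0.6377, -0.008, 0.0723]
tcp_rot: [-1.55, 0.302, -0.302]
force: [-0.2, -0.1, -5.1]
grip_width: 0.433
```

>>> send_rows(
  delta_pos=[
    [0,0.0005,0],
    [0,0.001,0],
    [0,0.0015,0],
    [0,0.0015,0],
  ],
  spin=[0,0,0,0],
)

```text
t: 7.25
tool_pos: [0.6377, -0.008, 0.0712]
tcp_rot: [-1.55, 0.302, -0.302]
force: [-3.3, -0.4, 5.2]
grip_width: 0.436
```

Contact. I'll open slightly, then retreat straight up.

>>> send_rows(
  delta_pos=[
    [0,0,0],
    [0,0,0],
    [0,0,0],
    [0,0,0],
    [0,0,0],
  ],
  spin=[0,0,0,0,0],
  jaw=60,
)

```text
t: 7.75
tool_pos: [0.6377, -0.008, 0.0708]
tcp_rot: [-1.55, 0.302, -0.302]
force: [-0.0, 0.1, -0.1]
grip_width: 0.767
```

>>> send_rows(
  delta_pos=[
    [0,-0.01,0],
    [0,-0.03,0],
    [0,-0.06,0],
    [0,-0.09,0],
    [0,-0.1,0],
    [0,-0.1,0],
    [0,-0.1,0],
  ],
  spin=[0,0,0,0,0,0,0],
)

```text
t: 8.45
tool_pos: [0.6373, -0.0079, 0.1703]
tcp_rot: [-1.55, 0.302, -0.301]
force: [-0.1, -0.1, -0.1]
grip_width: 0.76
```

Run:
```python
from h import *
s=state(); print(s['t'],s['tool_pos'],s['force'],s['grip_width'])
# hover w200: average of looks (0.3785,0.3055)
print(need((.379,.304,.15)))
```

```text
8.45 [ 0.6373 -0.0079  0.1703] [-0.0588 -0.0742 -0.0758] 0.7596378060971116
[-0.3565  0.0205  0.1922]
```

>>> send_rows(
  delta_pos=[
    [-0.03,0,0.016],
    [-0.07,0,0.038],
    [-0.11,0,0.06],
    [-0.15,0,0.081],
    [-0.19,0,0.102],
    [-0.23,0,0.124],
    [-0.27,0,0.146],
    [-0.31,0.01,0.167],
    [-0.34,0.02,0.184],
    [-0.356,0.02,0.192],
  ],
  spin=[0,0,0,0,0,0,0,0,0,0],
)

```text
t: 9.45
tool_pos: [0.3767, 0.3053, 0.1488]
tcp_rot: [-1.552, 0.301, -0.297]
force: [0.1, -0.9, 0.0]
grip_width: 0.768
```

>>> send_rows(
  delta_pos=[
    [0,0,0],
    [0,0,0],
    [0,0,0],
  ],
  spin=[0,0,0],
  jaw=90,
)

```text
t: 9.75
tool_pos: [0.3802, 0.3027, 0.1504]
tcp_rot: [-1.55, 0.303, -0.303]
force: [0.7, 0.2, 0.4]
grip_width: 0.643
```

Run:
```python
from h import *
s=state(); im=capture('wrist')[:,:,::-1]; print(s['t'],s['tool_pos'],s['grip_width'])
c=cam('wrist',s); u,v=w2p(c,(.379,.304,.04)).astype(int); x0,y0=u-100,max(v-75,0);print(x0,y0)
cv2.imwrite('pics/w3.png',cv2.resize(im[y0:y0+150,x0:x0+200],None,fx=4,fy=4,interpolation=cv2.INTER_CUBIC))
t=capture('top')[:,:,::-1];cv2.imwrite('pics/t2.png',cv2.resize(t[90:220,225:445],None,fx=3.6,fy=3.6,interpolation=cv2.INTER_CUBIC))
```

```text
9.75 [0.3802 0.3027 0.1504] 0.6428126057723206
188 126
```

View pics/w3.png

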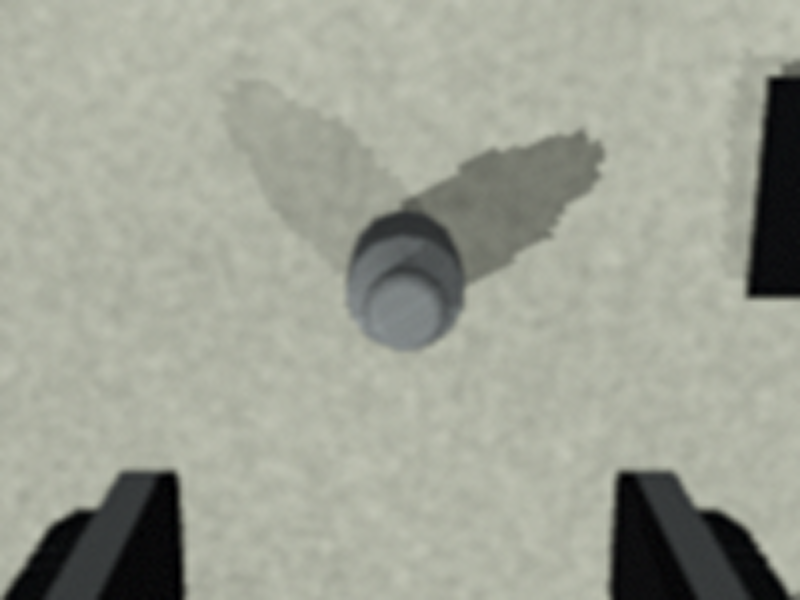

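View pics/t2.png

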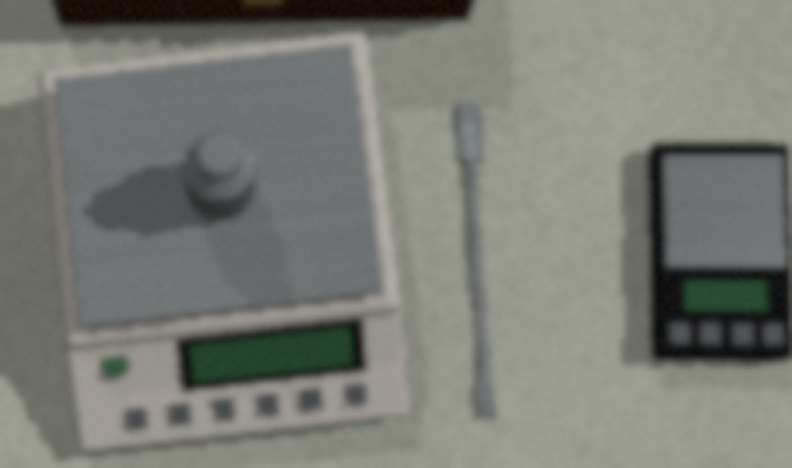

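The w500 stands upright at crop (221,180), and the pan centre is about (218,180). In the wrist crop, w200 has its cylinder top at (406,293) and its knob at (404,312).

Run:
```python
from h import *
s=state(); c=cam('wrist',s)
a=p2w(c,289.3,204,.049);b=p2w(c,289.5,199.25,.032);print(a,b)
p=(a+b)/2;print(need((p[0],p[1],.004)))
```

```text
[0.3797 0.305  0.049 ] [0.3799 0.3052 0.032 ]
[-0.0013  0.1466  0.002 ]
```

>>> send_rows(
  delta_pos=[
    [-0.001,0.01,0.002],
    [-0.001,0.04,0.002],
    [-0.001,0.08,0.002],
    [-0.001,0.11,0.002],
    [-0.001,0.13,0.002],
    [-0.001,0.14,0.002],
    [-0.001,0.145,0.002],
    [-0.001,0.146,0.002],
    [-0.001,0.146,0.002],
  ],
  spin=[0,0,0,0,0,0,0,0,0],
)

```text
t: 10.75
tool_pos: [0.3799, 0.3061, 0.0054]
tcp_rot: [-1.549, 0.302, -0.302]
force: [-0.1, -0.2, 0.4]
grip_width: 0.647
```

>>> send_rows(
  delta_pos=[
    [0,0,0],
    [0,0,0],
    [0,0,0],
    [0,0,0],
    [0,0,0],
    [0,0,0],
    [0,0,0],
  ],
  spin=[0,0,0,0,0,0,0],
  jaw=210,
  force=30,
)

```text
t: 11.45
tool_pos: [0.3799, 0.3061, 0.0055]
tcp_rot: [-1.549, 0.301, -0.302]
force: [-1.1, -0.8, 8.4]
grip_width: 0.316
```

>>> send_rows(
  delta_pos=[
    [0,-0.01,0],
    [0,-0.03,0],
    [0,-0.06,0],
    [0,-0.1,0],
    [0,-0.12,0],
    [0,-0.13,0],
    [0,-0.13,0],
    [0,-0.13,0],
  ],
  spin=[0,0,0,0,0,0,0,0],
)

```text
t: 12.25
tool_pos: [0.3792, 0.3056, 0.1341]
tcp_rot: [-1.55, 0.302, -0.301]
force: [-0.2, -0.6, -3.0]
grip_width: 0.314
```

Run:
```python
from h import *
s=state(); print(s['t'],s['tool_pos'],s['force'],s['grip_width'])
print(need((.633,.301,.13)))
```

```text
12.25 [0.3792 0.3056 0.1341] [-0.2302 -0.5991 -2.9859] 0.3136529986535214
[0.2369 0.004  0.091 ]
```

>>> send_rows(
  delta_pos=[
    [0.02,0,0.008],
    [0.055,0,0.021],
    [0.09,0,0.035],
    [0.125,0,0.048],
    [0.16,0,0.061],
    [0.195,0,0.075],
    [0.22,0,0.085],
    [0.232,0,0.089],
    [0.237,0,0.091],
    [0.237,0,0.091],
  ],
  spin=[0,0,0,0,0,0,0,0,0,0],
)

```text
t: 13.25
tool_pos: [0.633, 0.3009, 0.1331]
tcp_rot: [-1.551, 0.304, -0.301]
force: [0.7, -0.4, -1.6]
grip_width: 0.313
```

>>> send_rows(
  delta_pos=[
    [0,0.02,0],
    [0,0.045,0],
    [0,0.06,0],
    [0,0.068,0],
    [0,0.072,0],
    [0,0.072,0],
    [0,0.072,0],
  ],
  spin=[0,0,0,0,0,0,0],
)

```text
t: 13.95
tool_pos: [0.6338, 0.3015, 0.0636]
tcp_rot: [-1.549, 0.301, -0.303]
force: [-0.0, 0.4, -2.0]
grip_width: 0.314
```

Run:
```python
from h import *
s=state(); print(s['t'],s['tool_pos'],s['force'],s['grip_width'],need((.633,.301,.0525)))
i2=capture('side')[:,:,::-1];cv2.imwrite('pics/s2.png',cv2.resize(i2[70:170,230:350],(720,600),interpolation=cv2.INTER_CUBIC))
```

```text
13.95 [0.6338 0.3015 0.0636] [-0.0423  0.4171 -1.9933] 0.31438864022776347 [-0.0006  0.0111 -0.0007]
```

View pics/s2.png

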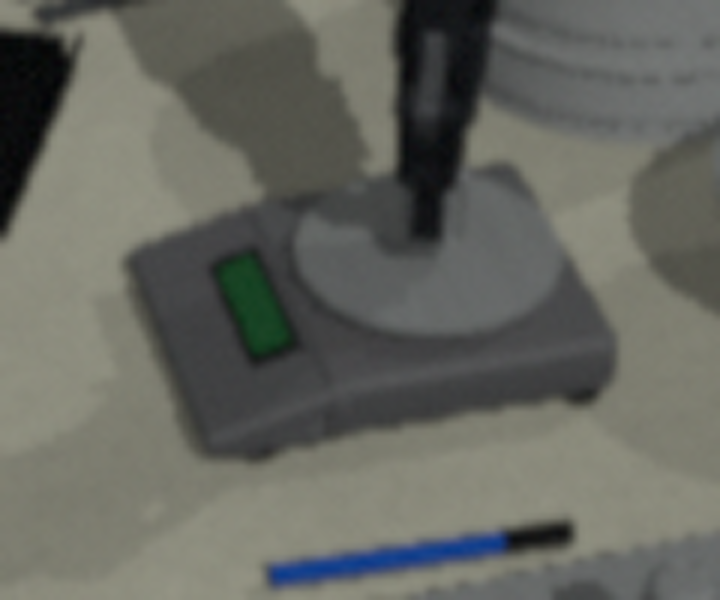

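The finger tip is at crop (425,240), and the pan ellipse centre is about (428,253) with the tip still raised. That is centred, so I'll lower.

>>> send_rows(
  delta_pos=[
    [0,0.004,0],
    [0,0.007,0],
    [0,0.009,0],
    [0,0.01,0],
    [0,0.0105,0],
    [0,0.0105,0],
  ],
  spin=[0,0,0,0,0,0],
)

```text
t: 14.6
tool_pos: [0.6334, 0.3012, 0.0527]
tcp_rot: [-1.55, 0.302, -0.302]
force: [-2.8, -1.3, 4.4]
grip_width: 0.317
```

>>> send_rows(
  delta_pos=[
    [0,0.0005,0],
    [0,0.001,0],
    [0,0.001,0],
  ],
  spin=[0,0,0],
)

```text
t: 14.9
tool_pos: [0.6335, 0.3012, 0.0526]
tcp_rot: [-1.549, 0.302, -0.302]
force: [-8.0, -2.8, 18.1]
grip_width: 0.313
```

>>> send_rows(
  delta_pos=[
    [0,-0.001,0],
    [0,-0.001,0],
    [0,-0.001,0],
  ],
  spin=[0,0,0],
)

```text
t: 15.2
tool_pos: [0.6336, 0.3013, 0.0526]
tcp_rot: [-1.549, 0.302, -0.302]
force: [-2.0, -0.8, 7.3]
grip_width: 0.318
```

>>> send_rows(
  delta_pos=[
    [0,0,0],
    [0,0,0],
    [0,0,0],
    [0,0,0],
    [0,0,0],
  ],
  spin=[0,0,0,0,0],
  jaw=100,
)

```text
t: 15.7
tool_pos: [0.6334, 0.3012, 0.0522]
tcp_rot: [-1.55, 0.302, -0.302]
force: [0.6, -0.6, -0.1]
grip_width: 0.604
```

>>> send_rows(
  delta_pos=[
    [0,-0.01,0],
    [0,-0.03,0],
    [0,-0.06,0],
    [0,-0.09,0],
    [0,-0.12,0],
    [0,-0.12,0],
    [0,-0.12,0],
  ],
  spin=[0,0,0,0,0,0,0],
)

```text
t: 16.4
tool_pos: [0.6337, 0.3014, 0.1735]
tcp_rot: [-1.549, 0.301, -0.303]
force: [0.3, 0.1, -1.2]
grip_width: 0.609
```

Run:
```python
from h import *
s=state(); print(s['t'],s['tool_pos'],s['force'],s['grip_width'])
print(need((.43,-.188,.18)))
```

```text
16.4 [0.6337 0.3014 0.1735] [ 0.3499  0.1159 -1.1735] 0.6091470196938054
[-0.005  -0.0072 -0.53  ]
```

>>> send_rows(
  delta_pos=[
    [0,-0.007,-0.03],
    [0,-0.007,-0.08],
    [-0.002,-0.007,-0.13],
    [-0.005,-0.007,-0.18],
    [-0.005,-0.007,-0.23],
    [-0.005,-0.007,-0.28],
    [-0.005,-0.007,-0.33],
    [-0.005,-0.007,-0.38],
    [-0.005,-0.007,-0.43],
    [-0.005,-0.007,-0.48],
  ],
  spin=[0,0,0,0,0,0,0,0,0,0],
)

```text
t: 17.4
tool_pos: [0.4471, -0.1432, 0.1789]
tcp_rot: [-1.55, 0.302, -0.301]
force: [1.2, -0.8, -0.7]
grip_width: 0.606
```

>>> send_rows(
  delta_pos=[
    [0,0,-0.02],
    [0,0.005,-0.04],
    [0,0.015,-0.05],
    [0,0.03,-0.05],
    [0,0.03,-0.05],
    [0,0.03,-0.05],
  ],
  spin=[0,0,0,0,0,0],
)

```text
t: 18.0
tool_pos: [0.4298, -0.1874, 0.1489]
tcp_rot: [-1.549, 0.302, -0.3]
force: [0.0, -0.2, 1.0]
grip_width: 0.604
```

Run:
```python
from h import *
s=state(); im=capture('wrist')[:,:,::-1]; print(s['t'],s['tool_pos'],s['grip_width'])
c=cam('wrist',s); u,v=w2p(c,(.427,-.188,.02)).astype(int); x0,y0=max(u-100,0),max(v-75,0);print(x0,y0)
cv2.imwrite('pics/w4.png',cv2.resize(im[y0:y0+150,x0:x0+200],None,fx=4,fy=4,interpolation=cv2.INTER_CUBIC))
t=capture('top')[:,:,::-1];cv2.imwrite('pics/t3.png',cv2.resize(t[100:230,95:315],None,fx=3.6,fy=3.6,interpolation=cv2.INTER_CUBIC))
```

```text
18.0 [ 0.4298 -0.1874  0.1489] 0.6036657378524841
185 120
```

View pics/w4.png

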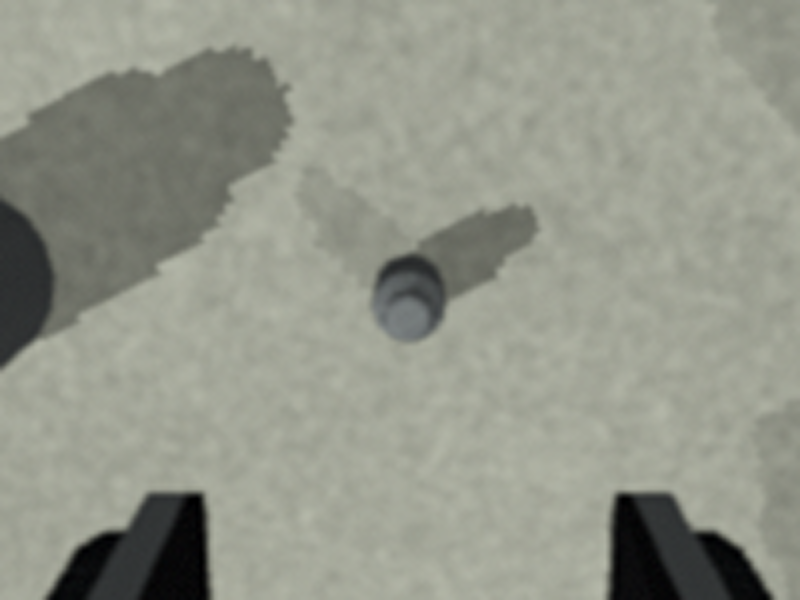

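View pics/t3.png

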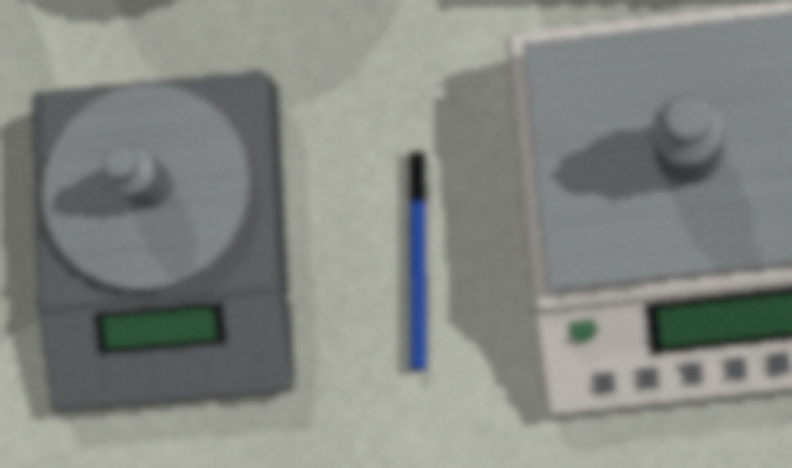

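Both placed weights are upright and central: w200 at crop (143,185) against a pan centre of (146,187). For w50, the cylinder top is at wrist crop (409,305) and the knob at (407,318).

Run:
```python
from h import *
s=state(); c=cam('wrist',s)
a=p2w(c,286.8,199.5,.031);b=p2w(c,287.4,196.4,.02);print(a,b)
p=(a+b)/2;print(need((p[0],p[1],.004)))
```

```text
[ 0.4291 -0.1875  0.031 ] [ 0.4291 -0.1869  0.02  ]
[-0.0012  0.1455 -0.0001]
```

>>> send_rows(
  delta_pos=[
    [-0.001,0.01,0],
    [-0.001,0.04,0],
    [-0.001,0.08,0],
    [-0.001,0.11,0],
    [-0.001,0.13,0],
    [-0.001,0.14,0],
    [-0.001,0.145,0],
    [-0.001,0.145,0],
    [-0.001,0.145,0],
  ],
  spin=[0,0,0,0,0,0,0,0,0],
)

```text
t: 19.0
tool_pos: [0.4294, -0.1878, 0.0051]
tcp_rot: [-1.55, 0.301, -0.303]
force: [0.4, 0.2, 0.1]
grip_width: 0.607
```

>>> send_rows(
  delta_pos=[
    [0,0,0],
    [0,0,0],
    [0,0,0],
    [0,0,0],
    [0,0,0],
    [0,0,0],
    [0,0,0],
    [0,0,0],
  ],
  spin=[0,0,0,0,0,0,0,0],
  jaw=230,
  force=25,
)

```text
t: 19.8
tool_pos: [0.4293, -0.1878, 0.0049]
tcp_rot: [-1.55, 0.301, -0.303]
force: [-0.6, 0.4, 9.4]
grip_width: 0.196
```

>>> send_rows(
  delta_pos=[
    [0,-0.01,0],
    [0,-0.03,0],
    [0,-0.06,0],
    [0,-0.09,0],
    [0,-0.1,0],
    [0,-0.1,0],
    [0,-0.1,0],
  ],
  spin=[0,0,0,0,0,0,0],
)

```text
t: 20.5
tool_pos: [0.4288, -0.1875, 0.104]
tcp_rot: [-1.55, 0.302, -0.302]
force: [-0.3, 0.0, -0.9]
grip_width: 0.197
```

Run:
```python
from h import *
s=state(); print(s['t'],s['tool_pos'],s['force'],s['grip_width'])
print(need((.625,-.297,.08)))
```

```text
20.5 [ 0.4288 -0.1875  0.104 ] [-0.254   0.0141 -0.9108] 0.19742102957897023
[ 0.223   0.0239 -0.0279]
```

>>> send_rows(
  delta_pos=[
    [0.02,0,-0.002],
    [0.055,0,-0.007],
    [0.09,0,-0.011],
    [0.125,0,-0.016],
    [0.16,0,-0.02],
    [0.19,0,-0.024],
    [0.21,0.01,-0.026],
    [0.22,0.02,-0.028],
    [0.223,0.024,-0.028],
    [0.223,0.024,-0.028],
  ],
  spin=[0,0,0,0,0,0,0,0,0,0],
)

```text
t: 21.5
tool_pos: [0.624, -0.2968, 0.0786]
tcp_rot: [-1.549, 0.304, -0.3]
force: [-0.1, 0.8, -0.2]
grip_width: 0.196
```

>>> send_rows(
  delta_pos=[
    [0,0.02,0],
    [0,0.035,0],
    [0,0.04,0],
    [0,0.043,0],
    [0,0.043,0],
    [0,0.043,0],
  ],
  spin=[0,0,0,0,0,0],
)

```text
t: 22.1
tool_pos: [0.6254, -0.2974, 0.0379]
tcp_rot: [-1.55, 0.301, -0.302]
force: [-0.5, 0.5, 0.3]
grip_width: 0.196
```

Run:
```python
from h import *
s=state(); print(s['t'],s['tool_pos'],s['force'],s['grip_width'],need((.625,-.297,.0265)))
i2=capture('side')[:,:,::-1];cv2.imwrite('pics/s3.png',cv2.resize(i2[270:360,320:428],(720,600),interpolation=cv2.INTER_CUBIC))
```

```text
22.1 [ 0.6254 -0.2974  0.0379] [-0.4972  0.4846  0.2917] 0.19598615595270127 [-0.0005  0.0114  0.0002]
```

View pics/s3.png

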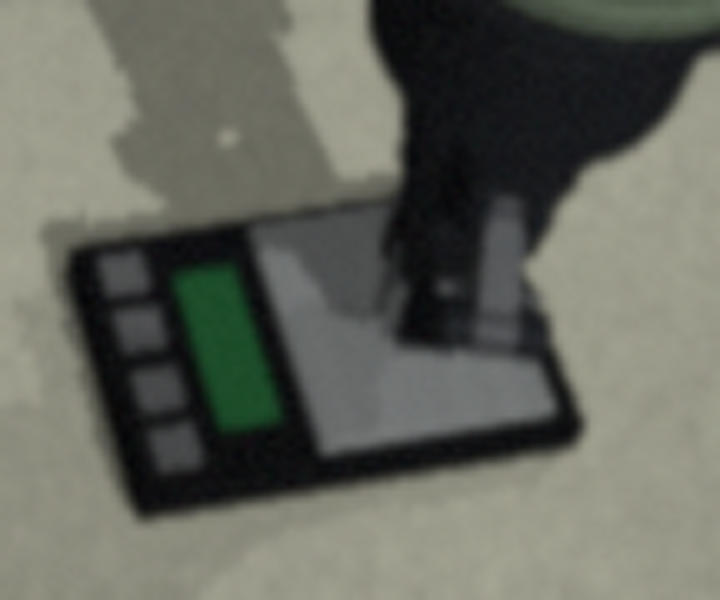

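Run:
```python
from h import *
c=cam('side'); s=state(); R=Ro.from_rotvec(s['tcp_rot']).as_matrix(); p=s['tool_pos']
f=lambda q:(w2p(c,q)-[320,270])*6.667
print('tcp',f(p)); 
for x in(-.011,.011): print(f(p+R@[x,0,-.012]),f(p+R@[x,0,-.022]))
# pan corners in crop -> world
for q in((250,230),(320,455),(558,412)): print(p2w(c,320+q[0]/6.667,270+q[1]/6.667,.021))
ct=cam('top')
for q in((662,152),(786,152),(664,268)): print('top',p2w(ct,225+q[0]/3.6,90+q[1]/3.6,.021))
```

```text
tcp [411.921  294.2969]
[370.2167 328.2144] [369.7098 362.3359]
[453.3654 341.037 ] [453.5578 375.3603]
[ 0.5949 -0.2614  0.021 ]
[ 0.5904 -0.3286  0.021 ]
[ 0.6575 -0.3308  0.021 ]
top [ 0.6598 -0.2626  0.021 ]
top [ 0.6571 -0.3327  0.021 ]
top [ 0.5917 -0.2594  0.021 ]
```

Run:
```python
from h import *
s=state();im=capture('wrist')[:,:,::-1].copy(); i2=capture('side')[:,:,::-1].copy()
c=cam('side');R=Ro.from_rotvec(s['tcp_rot']).as_matrix(); p=s['tool_pos'];cw=cam('wrist',s)
for q,col in ((p,(0,0,255)),((.6253,-.296,.021),(0,255,0))):
    cv2.circle(i2,tuple(int(a) for a in w2p(c,q).round()),1,col,-1);cv2.circle(im,tuple(int(a) for a in w2p(cw,q).round()),2,col,-1);print(w2p(cw,q),w2p(c,q))
a=cv2.resize(im[150:370,150:430],(400,314));a=cv2.resize(im[180:340,180:380],(500,400),interpolation=cv2.INTER_CUBIC)
b=cv2.resize(i2[260:360,340:415],(300,400),interpolation=cv2.INTER_CUBIC)
cv2.imwrite('pics/c4.png',np.hstack([a,b]))
```

```text
[287.5588 256.8049] [381.7851 314.1423]
[289.6936 243.1587] [379.6223 317.8926]
```

View pics/c4.png

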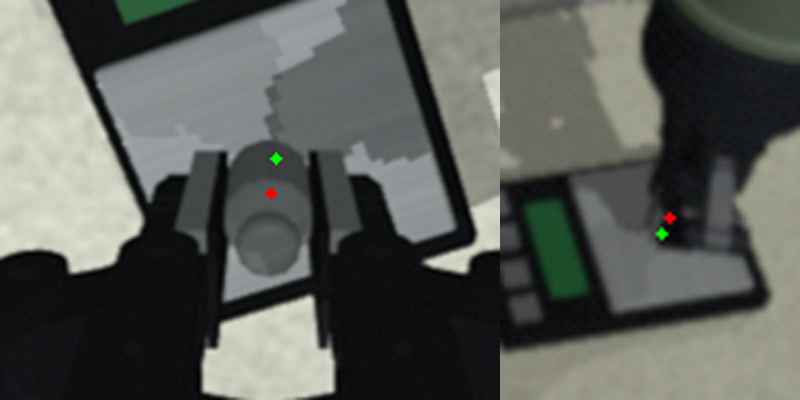

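Run:
```python
from h import *
s=state();c=cam('wrist',s);R=Ro.from_rotvec(s['tcp_rot']).as_matrix()
a=p2w(c,180+267/2.5,180+180/2.5,s['tool_pos'][2]-.005);b=p2w(c,180+283/2.5,180+152/2.5,.021)
print(a,b,'tool diff pan-weight',R.T@(b-a),'tcp->top/side pan',need((.6253,-.296,.0379)))
```

```text
[ 0.6248 -0.2976  0.0329] [ 0.6246 -0.2935  0.021 ] tool diff pan-weight [-0.0017  0.0119  0.0037] tcp->top/side pan [-0.0006 -0.      0.0013]
```

In the wrist view the weight hangs upright, about 2–3 mm from the pan centre. I'll make a small correction and lower.

>>> send_rows(
  delta_pos=[
    [-0.001,0.003,0.0025],
    [-0.001,0.006,0.0025],
    [-0.001,0.008,0.0025],
    [-0.001,0.0095,0.0025],
    [-0.001,0.0105,0.0025],
    [-0.001,0.0105,0.0025],
    [-0.001,0.0105,0.0025],
  ],
  spin=[0,0,0,0,0,0,0],
)

```text
t: 22.95
tool_pos: [0.6252, -0.2947, 0.0269]
tcp_rot: [-1.55, 0.302, -0.302]
force: [-0.0, -0.6, -0.7]
grip_width: 0.2
```

>>> send_rows(
  delta_pos=[
    [0,0.0005,0],
    [0,0.0005,0],
    [0,0.0005,0],
  ],
  spin=[0,0,0],
)

```text
t: 23.25
tool_pos: [0.6251, -0.2946, 0.0263]
tcp_rot: [-1.55, 0.302, -0.302]
force: [0.4, 0.1, -1.1]
grip_width: 0.199
```

>>> send_rows(
  delta_pos=[
    [0,0.0003,0],
    [0,0.0006,0],
    [0,0.0006,0],
    [0,0.0006,0],
  ],
  spin=[0,0,0,0],
)

```text
t: 23.65
tool_pos: [0.6252, -0.2946, 0.026]
tcp_rot: [-1.55, 0.302, -0.302]
force: [-1.9, 0.3, 5.6]
grip_width: 0.198
```

>>> send_rows(
  delta_pos=[
    [0,0,0],
    [0,0,0],
    [0,0,0],
    [0,0,0],
    [0,0,0],
  ],
  spin=[0,0,0,0,0],
  jaw=120,
)

```text
t: 24.15
tool_pos: [0.6251, -0.2946, 0.0257]
tcp_rot: [-1.55, 0.302, -0.302]
force: [-0.3, -0.0, -0.3]
grip_width: 0.53
```

>>> send_rows(
  delta_pos=[
    [0,-0.01,0],
    [0,-0.03,0],
    [0,-0.06,0],
    [0,-0.1,0],
    [0,-0.13,0],
    [-0.04,-0.16,0],
    [-0.08,-0.17,0],
    [-0.12,-0.17,0],
    [-0.16,-0.17,0],
    [-0.2,-0.17,0],
  ],
  spin=[0,0,0,0,0,0,0,0,0,0],
)

```text
t: 25.15
tool_pos: [0.4383, -0.219, 0.1965]
tcp_rot: [-1.55, 0.301, -0.303]
force: [0.2, -0.2, 0.9]
grip_width: 0.531
```

>>> send_rows(
  delta_pos=[
    [0,0,0],
    [0,0,0],
    [0,0,0],
  ],
  spin=[0,0,0],
)

```text
t: 25.45
tool_pos: [0.4407, -0.2198, 0.1963]
tcp_rot: [-1.55, 0.301, -0.303]
force: [-0.2, -0.1, 0.7]
grip_width: 0.529
```

Run:
```python
from h import *
s=state(); print(s['t'],s['tool_pos'],s['force'],s['grip_width'],s['joint_velocities'])
t=capture('top')[:,:,::-1];i=capture('side')[:,:,::-1]
a=cv2.resize(t[95:315,95:460],(800,482),interpolation=cv2.INTER_CUBIC)
a[:180,620:]=cv2.resize(t[120:195,398:455],None,fx=2.4,fy=2.4)[:180,:180] if 0 else a[:180,620:]
cv2.imwrite('pics/f1.png',a)
b=np.hstack([cv2.resize(t[120:200,396:456],(400,533),interpolation=cv2.INTER_CUBIC),cv2.resize(i[285:355,325:410],(400,533),interpolation=cv2.INTER_CUBIC)]);cv2.imwrite('pics/f2.png',b)
```

```text
25.45 [ 0.4407 -0.2198  0.1963] [-0.1875 -0.1229  0.6675] 0.5291090363441002 [ 0.0007  0.0145 -0.001  -0.0029 -0.0007  0.0001 -0.0012]
```

View pics/f1.png

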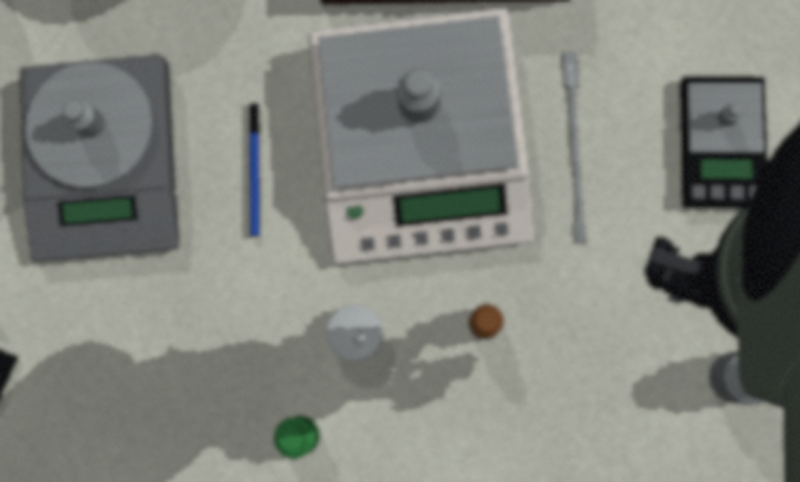

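View pics/f2.png

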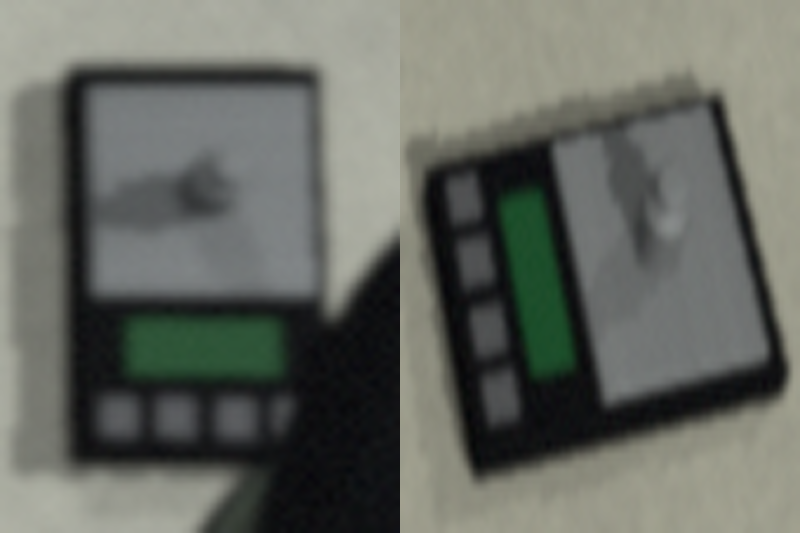

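All three weights stand upright and central: w50 is at about (204,190) and its pan centre at (202,191). The tin, bottle, decoy and visible edge of the 1 kg weight haven't moved. Handing in.

```bash
python3 -c "
from cell import *
print(close_job())"
```

```text
the job is handed in; nothing more can be done
None
```

I placed the weights in the order asked: 500 g on the large balance, 200 g on the medium one and 50 g on the pocket scale. I lowered each one until the force reading showed contact, then let go. I handed the job in at about 25.5 s, with the gripper open and about 20 cm above the bench.

**Placement:** The last pictures show all three weights upright and within a few millimetres of their pan centres.

**Things left alone:** The tin, bottle and green decoy stand where they were. The 1 kg weight was mostly hidden behind the arm in the last top view. Its visible edge was in the same place, and I never touched it.

**Checks that disagreed:**
- **Pocket scale:** the cameras differed by about 2–3 mm on the pan centre, so I aimed between them. The final view showed the 50 g weight centred.
- **Lowering the 200 g:** the contact force briefly reached about 18 N, higher than for the other two (about 5–6 N) but well under the limits. I eased off before releasing, and the weight stayed upright.

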